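Bring the matching compound jar to the front of the carousel and hold it

TASK

One sanding drum stands on the green job stand; look at the colour of its top. Take hold of the jar carousel, turn it gently until the jar with the lid of that colour stands squarely at the black arrow on the foot, and keep hold of the turntable with the gripper so that it stays still while a colleague unscrews the lid: finish while still holding it, do not let go. Leave the drums and everything else on the bench where they are.

Things in the scene. Friction and masses are not known exactly. Their poses are not given: they have to be found in the camera images.
- carousel_base: Fixed dark steel foot of the jar carousel, 200 mm across, lying on the bench; origin on the rotation axis at bench height. Its -x axis points along the black arrow: that is the carousel's front.
- pointer (a point): Outer tip of the flat black arrow (12 mm high, an 18 mm wide bar ending in a diamond head 57 mm long and wide) fixed to the foot and sticking out from under the turntable, 200 mm from the rotation axis. The direction from the axis to this tip is the front.
- turntable: The part of the carousel that turns: aluminium disc 250 mm across, 12 mm thick, its underside 28 mm above the bench (the origin, on the vertical rotation axis), with three jars and a turning knob fixed to it. Turns both ways with very little friction (0.02 N m; it coasts) and more than half a turn either way from any start. Around it: knob towards its own -x, red jar +y, yellow jar +x, blue jar -y. A steel ball of 32 mm on the centre column tops out 129 mm above the bench.
- knob_top (a point): Centre of the top of the turning knob: an upright black cylinder 22 mm in diameter and 40 mm tall on a 12 mm steel stem, 90 mm from the rotation axis. Its top is 165 mm above the bench, its lower end 125 mm; the jars' lids are lower (112 mm). Fixed upright to the turntable; being round, it can turn between gripper pads as it goes round.
- jar_red (a point): Centre of the top of the red jar's lid: closed white jar with red lid and red band, 58 mm across, 72 mm tall, fixed to the turntable 80 mm from the rotation axis; lid top 112 mm above the bench.
- jar_yellow (a point): Centre of the top of the yellow jar's lid: closed white jar with yellow lid and yellow band, 58 mm across, 72 mm tall, fixed to the turntable 80 mm from the rotation axis; lid top 112 mm above the bench.
- jar_blue (a point): Centre of the top of the blue jar's lid: closed white jar with blue lid and blue band, 58 mm across, 72 mm tall, fixed to the turntable 80 mm from the rotation axis; lid top 112 mm above the bench.
- job_stand: Fixed square green plate, 120 x 120 x 12 mm, to the robot's left, with one round steel nest (lip 10 mm high) in which one sanding drum stands; origin under its centre.
- nest (a point): Centre of the nest on the green job stand, 12 mm above the bench: the underside of the drum on the stand is centred here.
- drum_rack: Fixed grey plate, 220 x 100 x 12 mm, to the robot's right, with two nests 110 mm apart, in which the two drums not in use stand; origin under its centre.
- drum_red: Loose sanding drum, brown, 70 mm across and 65 mm tall with its hub, with a red top flange; stands upright on the green job stand or on the grey rack; origin at the centre of its underside. Leave where it is.
- drum_yellow: Loose sanding drum, brown, 70 mm across and 65 mm tall with its hub, with a yellow top flange; stands upright on the green job stand or on the grey rack; origin at the centre of its underside. Leave where it is.
- drum_blue: Loose sanding drum, brown, 70 mm across and 65 mm tall with its hub, with a blue top flange; stands upright on the green job stand or on the grey rack; origin at the centre of its underside. Leave where it is.
- oil_bottle: Grey oil bottle, 60 mm across, 150 mm tall, back left of the carousel; origin under its centre. Leave alone.
- wrench: Wrench lying on the bench behind the carousel. Leave alone.
- sanding_block: Cork sanding block 80 x 50 x 30 mm, front left; origin under its centre. Leave alone.
- bolt_cup: Aluminium cup, 76 mm across, 70 mm tall, back right; origin under its centre. Leave alone.
Things that resemble listed ones, but are neither listed nor needed, are in the scene too. Of the things like the job_stand, leave any that is pink; of the rest the larger one is meant. What is shaped like the drum_red but turquoise is not meant.

How it is judged:
At the end, for the whole second after the job is handed in: The jar whose lid colour matches the drum on the green job stand is at the black arrow, its centre within 12 mm to either side of the arrow's line (about 8 degrees of turn); the gripper's fingers still hold the turntable (contact force above 1 N) and it stands still (below 0.08 rad/s) (((horizontal distance between drum_red and nest below 0.02 m and x of jar_red in the frame of carousel_base below -0.07 m and y of jar_red in the frame of carousel_base between -0.012 and 0.012 m) or (horizontal distance between drum_yellow and nest below 0.02 m and x of jar_yellow in the frame of carousel_base below -0.07 m and y of jar_yellow in the frame of carousel_base between -0.012 and 0.012 m) or (horizontal distance between drum_blue and nest below 0.02 m and x of jar_blue in the frame of carousel_base below -0.07 m and y of jar_blue in the frame of carousel_base between -0.012 and 0.012 m)) and contact force between the fingers and turntable above 1 N and angular speed of turntable below 0.08 rad/s); the arm keeps its last pose, push and grip.
It fails at once if the turntable is spun fast (over 3 rad/s) instead of turned gently (angular speed of turntable above 3 rad/s).
It fails at once if a sanding drum is moved by more than 20 mm (distance of any of drum_red, drum_yellow, drum_blue from where it was at the start of the episode above 0.02 m).
It fails at once if the bottle, wrench, sanding block or cup is moved by more than 20 mm (distance of any of oil_bottle, wrench, sanding_block, bolt_cup from where it was at the start of the episode above 0.02 m).
It also fails if it takes over 40 s, if anything falls off the work surface, if the arm or the gripper's body presses on something with over 40 N, if the wrist force passes 120 N, or if a joint passes its speed limit or range.

ROBOT

A 6-joint arm with a two-finger parallel gripper is mounted at the origin on the work surface. World frame = base frame: x ahead of the robot, y to its left, z up, the work surface at z = 0. Lengths are in m, angles in rad, forces in N, time in s.
With the tool pointing down it reaches from about 0.425 to 0.925 m from the base axis. Payload 12.5 kg.
Tool frame: the origin (TCP) lies on the centre line of the jaws, within the pads' length; the fingertips stand 19 mm ahead of it and the grasp point (between the pads) is the TCP (r.tcp_to_tips is the distance from the TCP to the fingertips, in m); x points along the fingers, z is the direction in which the jaws open and shut, and the axes are right-handed (so a half turn about x gives the same grasp; the last joint's range is limited). The gripper opens to 85 mm and grips with 20 to 120 N. Pads are 22 mm wide; open, the fingers measure 114 mm over their backs; the gripper's body (76 mm by 85 mm) begins 54 mm behind the grasp point. The pads swing forward as they close: fully open they stand 13 mm farther back than shut.
Start: joints at [-1.305, 0.491, 1.559, -0, 1.092, -0.106], TCP at [0.227, -0.582, 0.25] pointing down, gripper open.
Joint ranges: [-3.1, 3.1], [-0.84, 2.19], [0.05, 2.79], [-1.13, 4.28], [0.06, 2.93], [-2.69, 2.69]. Speed limits (rad/s): [2.22, 2.22, 2.79, 3.14, 3.14, 3.14].

INTERFACE

Orientations are given as a unit quaternion [x, y, z, w].
In Python, from bench import r, read_camera, camera_params, job, search_frame, place_of gives the robot as it stands.
- The arm moves only by the shell command python3 -m handwheel 'ROWS' [OPENING] [FORCE]. ROWS is JSON, a list of rows, each an object with "dp": the shift along the tool's x, y, z normalised to -1 to 1, where 1 is 0.2 m, a list of three; "rotation": the turn, a rotation vector about the tool's x, y, z normalised to -1 to 1, where 1 is 120 degrees, a list of three. A call has exactly 8 rows; each row is the pose to reach, as a shift and turn from the pose measured when the call began, along the tool's axes at that moment; what a row does not reach only later rows make up. A row lasts 1/12 s, in which the tool goes at most 41.7 mm and 7.16 degrees, less where a joint would pass 70% of its speed; a pose out of reach is approached as far as the arm can. A call with a number of a shift or a turn outside -1 to 1 is refused whole. A call with a gripper value outside its range is refused whole. OPENING is the closure, from -1 (fully open) to 1 (shut), set as the call begins (- or left out, the last holds). The fingers move at their own pace and stop on an object; FORCE is the grip in N (left out, the last holds). Time passes only in rows, so rows that repeat a pose let the fingers close, or fill a call up. It gives the time, the measured TCP pose, the force and the opening at its end, in the units of the state.
- r.get_state(): the state, without advancing time (a new reading comes with each control period).
- read_camera(name): name is "scene" or "top" or "wrist"; returns the picture (400x640x3 uint8, blue, green, red); there is no depth.
- camera_params(name): a dict with "fx", "fy", "cx", "cy" (pixels), "world_from_camera" (4x4, takes a point from camera to world coordinates). Camera axes: x right, y down, z forward; pixel columns grow to the right and rows downward; lengths in m; the calibration is good to about 2 mm. A picture is of the moment at which its call begins: read the wrist's pose just before it. camera_params takes no time and is no camera call; for the wrist camera it gives the pose at the moment of the call.
- job.hand_in(): hands the job in, once; it reports no verdict.
Trained networks look in the newest picture that a camera, given by its name, has taken for a name from the list of things; names that differ only in an ending like _2 or _b are one class to them, and where a whole thing is asked for, a point or a joint stands for the part that bears it (a point fixed in the world has none). Each returns a list of dicts, best first, with "confidence" (0 to 1); they miss things now and then, are a little off and sometimes report something else, mostly with a low value. They report only what shows in the picture. A call takes as long as a camera call. They do not tell look-alikes from the thing itself.
- search_frame(name, camera): "point" ([x, y, z] in m, in the coordinates of the camera as it stood for that picture, good to about 4 mm: the middle of the surface that is visible of it).
- place_of(name, camera): "point" ([x, y, z] in m, in the coordinates of the camera as it stood for that picture, good to about 4 mm: a listed point, or the origin of a listed thing).
The state is a dict: "time": time; "joints": joint angles; "qvel": joint speeds; "joint_efforts": joint torques, N m; "tool_pos": TCP position; "ee_rot": TCP orientation; "contact_force": force on the tool from outside, world axes, zero at the start; "wrist_torque": the same for the moment, N m; "grip_width": finger opening in m.
Only numpy, scipy, OpenCV 4.12 (cv2) and the standard library are available. Lean on these libraries where they do the work, as an engineer would, in place of code of your own. Each camera call takes 0.05 s, during which the arm holds its last target.

## Working session

There is one attempt and no reset: what is moved stays moved. The work goes in short steps, Python scripts to look and compute and a shell command to move; the robot and the scene stay as the last step left them, time stands still between calls to the robot, and variables do not carry over. Pictures are saved under pics/ and viewed, and the job is handed in when it is done.

```bash
mkdir -p pics; ls; python3 - <<'E'
from bench import r, read_camera, camera_params
import cv2,numpy as np
s=r.get_state();print(s)
for n in ("scene","top"):
    cv2.imwrite(f"pics/{n}0.png",read_camera(n)); p=camera_params(n);print(n,p)
print(r.tcp_to_tips)
E
```

```text
pics
{'time': 0.0, 'joints': array([-1.30459617e+00,  4.91541019e-01,  1.55948391e+00, -4.97154739e-06,
        1.09169275e+00, -1.05619727e-01]), 'qvel': array([ 1.29133752e-03, -4.81398810e-04,  4.98145366e-04, -4.35515249e-05,
       -1.57564080e-03, -6.47062786e-04]), 'joint_efforts': array([-3.25608453e-03, -6.18468761e+01, -2.61599565e+01, -1.84383971e-04,
        4.08583554e-03,  1.78727237e-05]), 'tool_pos': array([ 0.2270203 , -0.58207573,  0.24972738]), 'ee_rot': array([ 0.39921967,  0.58410895, -0.39870646,  0.58350112]), 'contact_force': array([-0.03732975, -0.18439744,  0.30165856]), 'wrist_torque': array([-0.01726699, -0.02125088,  0.03076318]), 'grip_width': 0.08549705469808182}
scene {'fx': 415.8563691877298, 'fy': 415.8563691877298, 'cx': 321.6712658278435, 'cy': 204.25817441119224, 'world_from_camera': array([[ 7.66776327e-01,  4.28634349e-01, -4.77835390e-01,
         1.17370116e+00],
       [ 6.41914299e-01, -5.11646862e-01,  5.71107277e-01,
        -6.62501710e-01],
       [ 3.13218295e-04, -7.44640909e-01, -6.67465219e-01,
         1.00469675e+00],
       [ 0.00000000e+00,  0.00000000e+00,  0.00000000e+00,
         1.00000000e+00]])}
top {'fx': 451.31523084674564, 'fy': 451.31523084674564, 'cx': 320.7905612701653, 'cy': 197.19396080626217, 'world_from_camera': array([[ 0.00439363, -0.99221708,  0.12444262,  0.37368604],
       [-0.99998733, -0.00466518, -0.00189077,  0.08120272],
       [ 0.0024566 , -0.12443273, -0.992225  ,  1.75636523],
       [ 0.        ,  0.        ,  0.        ,  1.        ]])}
0.019
```

View pics/scene0.png

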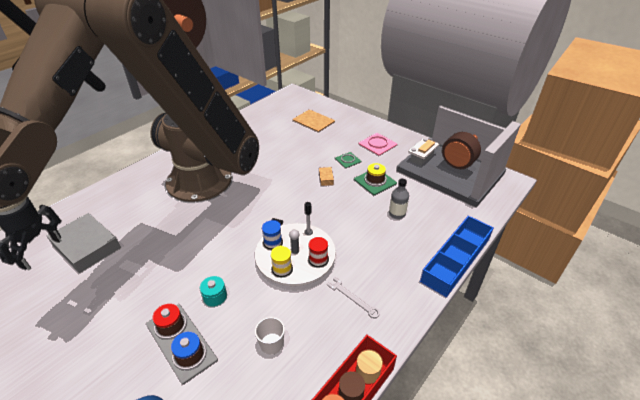

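View pics/top0.png

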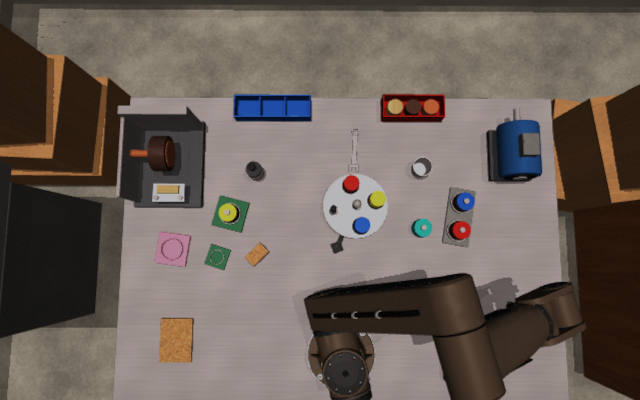

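```bash
cat > h.py <<'E'
from bench import r, read_camera, camera_params, job, search_frame, place_of
import cv2,numpy as np
def w(cam,p):
    T=camera_params(cam)["world_from_camera"];return (T@np.r_[p,1])[:3]
def px(cam,P):
    c=camera_params(cam);q=np.linalg.inv(c["world_from_camera"])@np.r_[P,1];return np.array([c["fx"]*q[0]/q[2]+c["cx"],c["fy"]*q[1]/q[2]+c["cy"]])
def ray(cam,uv,z):
    c=camera_params(cam);T=c["world_from_camera"];d=T[:3,:3]@np.array([(uv[0]-c["cx"])/c["fx"],(uv[1]-c["cy"])/c["fy"],1]);o=T[:3,3];return o+d*(z-o[2])/d[2]
E
python3 - <<'E'
from h import *
np.set_printoptions(precision=4,suppress=True)
for cam in("top","scene"):
  for n in ("carousel_base","pointer","knob_top","jar_red","jar_yellow","jar_blue","nest","job_stand"):
    for d in place_of(n,cam)[:3]:
        P=w(cam,d["point"]);print(cam,n,round(d["confidence"],2),P,px(cam,P))
print(r.get_state()["time"])
E
```

```text
top carousel_base 0.66 [ 0.5556 -0.0574 -0.0023] [355.2793 207.15  ]
top pointer 0.74 [0.3791 0.0271 0.0084] [333.744  252.4411]
top pointer 0.22 [ 0.5751 -0.4708  0.0137] [461.8523 202.2337]
top knob_top 0.73 [0.5362 0.0343 0.1639] [333.114  207.6562]
top knob_top 0.26 [ 0.4624 -0.452   0.0116] [457.8266 231.2653]
top jar_red 0.86 [ 0.6336 -0.0322  0.1105] [350.7319 182.9413]
top jar_red 0.15 [ 0.5544 -0.052  -0.0018] [353.9139 207.4349]
top jar_yellow 0.84 [ 0.5786 -0.1315  0.111 ] [377.8274 197.8471]
top jar_blue 0.68 [ 0.4792 -0.0702  0.1096] [361.2813 224.8361]
top jar_blue 0.46 [ 0.4634 -0.4529  0.0134] [458.1857 230.9856]
top nest 0.67 [0.3551 0.4754 0.0052] [217.0752 258.2106]
top nest 0.65 [0.3909 0.6508 0.0092] [171.497  248.6323]
top nest 0.57 [0.528  0.4258 0.0127] [230.925  213.2727]
top job_stand 0.97 [0.3955 0.6482 0.0003] [172.9829 247.4465]
top job_stand 0.96 [0.5319 0.431  0.002 ] [230.1582 212.5045]
top job_stand 0.91 [ 0.3635  0.4745 -0.0047] [217.9556 255.9937]
scene carousel_base 0.55 [ 0.5518 -0.0565  0.0017] [293.73   258.1766]
scene pointer 0.93 [0.372  0.0252 0.0122] [271.4782 216.8643]
scene knob_top 0.58 [0.53   0.032  0.1644] [305.893  202.4502]
scene jar_red 0.9 [ 0.6325 -0.0338  0.1166] [317.6515 241.2606]
scene jar_yellow 0.58 [ 0.5806 -0.1358  0.1103] [280.4799 254.3567]
scene jar_blue 0.87 [ 0.4775 -0.0744  0.1102] [270.215  226.2076]
scene nest 0.97 [0.39   0.6472 0.0151] [377.5308 141.4949]
scene nest 0.72 [0.5303 0.4291 0.0084] [375.637  180.1808]
scene nest 0.58 [0.3665 0.4741 0.0046] [348.6394 159.6044]
scene job_stand 0.95 [0.3911 0.6478 0.0037] [377.5787 143.7518]
scene job_stand 0.79 [ 0.3579  0.4737 -0.0015] [346.8371 160.0781]
scene job_stand 0.66 [ 0.5279  0.4252 -0.0028] [374.2827 182.6893]
0.9
```

```bash
python3 - <<'E'
from h import *
from scipy.spatial.transform import Rotation as Ro
np.set_printoptions(precision=4,suppress=True)
im=cv2.imread("pics/top0.png")
a=cv2.resize(im[190:280,140:260],None,fx=4,fy=4,interpolation=cv2.INTER_CUBIC)
b=cv2.resize(im[160:260,310:400],None,fx=3.6,fy=3.6,interpolation=cv2.INTER_CUBIC)
cv2.imwrite("pics/crop0.png",np.hstack([a,b[:360]])[:, :800])
# joint fit of center, pointer angle, theta from network points (both cams)
from scipy.optimize import least_squares
P=dict(c=[(.5556,-.0574),(.5518,-.0565)],p=[(.3791,.0271),(.372,.0252)],k=[(.5362,.0343),(.53,.032)],r=[(.6336,-.0322),(.6325,-.0338)],y=[(.5786,-.1315),(.5806,-.1358)],b=[(.4792,-.0702),(.4775,-.0744)])
def f(v):
    c=v[:2];u=lambda t,R:c+R*np.array([np.cos(t),np.sin(t)])
    m=dict(c=c,p=u(v[2],.2),k=u(v[3]+np.pi,.09),r=u(v[3]+np.pi/2,.08),y=u(v[3],.08),b=u(v[3]-np.pi/2,.08))
    return np.concatenate([m[k]-np.array(q) for k,l in P.items() for q in l])
s=least_squares(f,[.555,-.056,2.7,-1.3]);v=s.x
print(v[:2],np.degrees(v[2:]),np.round(s.fun*1000).astype(int))
print("turn",(np.degrees(v[2]-v[3])+180)%360-180,"knob",v[:2]+.09*np.array([np.cos(v[3]+np.pi),np.sin(v[3]+np.pi)]))
st=r.get_state();print(Ro.from_quat(st["ee_rot"]).as_matrix())
E
```

```text
[ 0.5564 -0.0546] [155.9319 -75.0596] [ 1  3  5  2 -5  0  2  2 -3 -2  3  0  0 -2  1  0 -2  0 -4  4  0 -5  2 -1]
turn -129.00849211065156 knob [0.5332 0.0323]
[[ 0.      0.9317  0.3633]
 [-0.0001  0.3633 -0.9317]
 [-1.     -0.      0.0001]]
```

View pics/crop0.png

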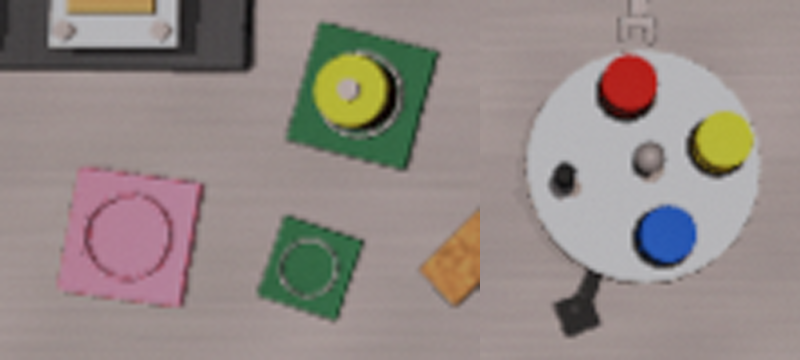

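Yellow: the pink stand (172,248) is excluded. Of the two green ones, the small one at (217,257) is empty and the larger at (230,212) is the one meant. The crop shows a yellow-topped drum on it. The yellow jar is at (377,199), opposite the knob, and needs about −129° of turn. I'm moving towards the knob now.

```bash
python3 -m handwheel '[{"dp":[0,0.1,-0.09],"rotation":[0,0,0]},{"dp":[0,0.22,-0.2],"rotation":[0,0,0]},{"dp":[0,0.35,-0.32],"rotation":[0,0,0]},{"dp":[0,0.48,-0.43],"rotation":[0,0,0]},{"dp":[0,0.6,-0.54],"rotation":[0,0,0]},{"dp":[0,0.7,-0.63],"rotation":[0,0,0]},{"dp":[0,0.8,-0.72],"rotation":[0,0,0]},{"dp":[0,0.85,-0.77],"rotation":[0,0,0]}]' -1 40
cat > m.py <<'E'
from h import *
import sys
from scipy.spatial.transform import Rotation as Ro
np.set_printoptions(precision=4,suppress=True)
def go(P,zang):
    s=r.get_state();R=Ro.from_quat(s["ee_rot"]).as_matrix()
    za=np.degrees(np.arctan2(R[1,2],R[0,2]));print("t",s["time"],"pos",s["tool_pos"],"z ang",za,"xaxis",R[:,0],"w",s["grip_width"],"F",s["contact_force"])
    print("dp",R.T@(np.array(P)-s["tool_pos"])/.2,"rot",-(((zang-za)+180)%360-180)/120)
go([float(a) for a in sys.argv[1:4]],float(sys.argv[4]))
E
python3 m.py .5332 .0323 .25 14.9
```

```text
time: 1.57
tool_pos: [0.3303, -0.3749, 0.2505]
ee_rot: [0.399, 0.584, -0.399, 0.584]
contact_force: [0.7, 0.2, 0.2]
grip_width: 0.0855
t 1.5667 pos [ 0.3303 -0.3749  0.2505] z ang -68.627614559597 xaxis [ 0.0002  0.0001 -1.    ] w 0.0855031462772363 F [0.6929 0.2232 0.2308]
dp [ 0.003   1.6864 -1.5262] rot -0.6960634546633083
```

```bash
python3 -m handwheel '[{"dp":[0,0.1,-0.09],"rotation":[-0.04,0,0]},{"dp":[0,0.22,-0.2],"rotation":[-0.08,0,0]},{"dp":[0,0.35,-0.32],"rotation":[-0.12,0,0]},{"dp":[0,0.48,-0.43],"rotation":[-0.17,0,0]},{"dp":[0,0.6,-0.54],"rotation":[-0.22,0,0]},{"dp":[0,0.7,-0.63],"rotation":[-0.27,0,0]},{"dp":[0,0.8,-0.72],"rotation":[-0.31,0,0]},{"dp":[0,0.87,-0.79],"rotation":[-0.35,0,0]}]'
python3 m.py .5332 .0323 .25 14.9
```

```text
time: 2.23
tool_pos: [0.4356, -0.1629, 0.2507]
ee_rot: [0.161, 0.688, -0.161, 0.689]
contact_force: [0.3, 0.5, -0.4]
grip_width: 0.085
t 2.2333 pos [ 0.4356 -0.1629  0.2507] z ang -26.3413969704918 xaxis [ 0.0007 -0.0001 -1.    ] w 0.08495847168562891 F [ 0.3383  0.5089 -0.3828]
dp [0.0039 1.0912 0.0042] rot -0.3436783080874316
```

```bash
python3 -m handwheel '[{"dp":[0,0.15,0],"rotation":[-0.05,0,0]},{"dp":[0,0.3,0],"rotation":[-0.1,0,0]},{"dp":[0,0.46,0],"rotation":[-0.15,0,0]},{"dp":[0,0.62,0],"rotation":[-0.2,0,0]},{"dp":[0,0.76,0],"rotation":[-0.25,0,0]},{"dp":[0,0.88,0],"rotation":[-0.3,0,0]},{"dp":[0,0.96,0],"rotation":[-0.345,0,0]},{"dp":[0,1,0],"rotation":[-0.345,0,0]}]'
python3 m.py .5332 .0323 .25 14.9
python3 - <<'E'
from h import *
c=read_camera("wrist");cv2.imwrite("pics/w1.png",c)
for n in ("knob_top","carousel_base","pointer","jar_yellow"):
    for d in place_of(n,"wrist")[:2]:
        P=w("wrist",d["point"]);print(n,round(d["confidence"],2),P.round(4),px("wrist",P).round())
print(px("wrist",[.5332,.0323,.165]))
E
```

```text
time: 2.9
tool_pos: [0.5252, 0.0177, 0.2507]
ee_rot: [-0.095, 0.7, 0.095, 0.701]
contact_force: [-0.2, -0.6, -0.0]
grip_width: 0.0856
t 2.9 pos [0.5252 0.0177 0.2507] z ang 15.39022399871007 xaxis [ 0.001  -0.0001 -1.    ] w 0.08559151868868653 F [-0.2042 -0.6151 -0.018 ]
dp [0.0035 0.0597 0.0578] rot 0.004085199989250536
knob_top 0.69 [0.3726 0.0256 0.0113] [182. 121.]
knob_top 0.63 [0.5364 0.0374 0.1647] [342. 184.]
carousel_base 0.74 [ 0.5512 -0.0553 -0.0008] [322. 225.]
pointer 0.7 [0.3688 0.0238 0.0134] [178. 122.]
jar_yellow 0.7 [ 0.5708 -0.1308  0.1106] [324. 342.]
[336.56707023 188.19546111]
```

View pics/w1.png

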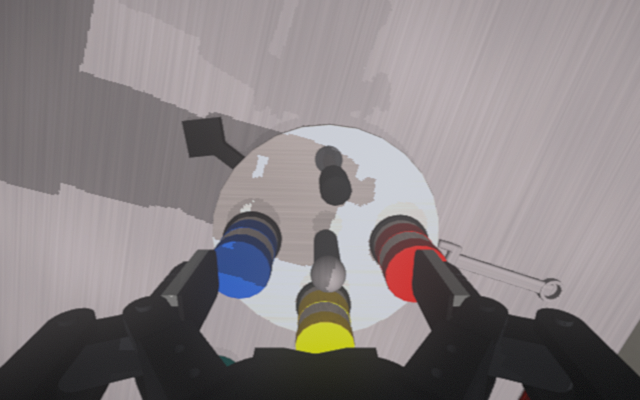

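The wrist picture shows the knob top at (337,187), which matches the estimate projected to (337,188). The yellow lid is at (325,338) and the arrow head at (205,137). I'm descending over the knob.

```bash
python3 -m handwheel '[{"dp":[0,0.06,0.058],"rotation":[0,0,0]},{"dp":[0.08,0.06,0.058],"rotation":[0,0,0]},{"dp":[0.18,0.06,0.058],"rotation":[0,0,0]},{"dp":[0.28,0.06,0.058],"rotation":[0,0,0]},{"dp":[0.38,0.06,0.058],"rotation":[0,0,0]},{"dp":[0.46,0.06,0.058],"rotation":[0,0,0]},{"dp":[0.5,0.06,0.058],"rotation":[0,0,0]},{"dp":[0.51,0.06,0.058],"rotation":[0,0,0]}]'
python3 m.py .5332 .0323 .148 14.9
python3 - <<'E'
from h import *
c=read_camera("wrist");cv2.imwrite("pics/w2.png",c)
print(px("wrist",[.5332,.0323,.165]))
E
```

```text
time: 3.82
tool_pos: [0.5317, 0.0291, 0.1477]
ee_rot: [-0.091, 0.702, 0.091, 0.701]
contact_force: [-0.0, -0.0, -0.2]
grip_width: 0.0854
t 3.8167 pos [0.5317 0.0291 0.1477] z ang 14.771543168149579 xaxis [-0.0016 -0.0002 -1.    ] w 0.08539506077104835 F [-0.0243 -0.0445 -0.23  ]
dp [-0.0015  0.0133  0.0113] rot -0.0010704735987535703
[323.21420864 289.21316965]
```

View pics/w2.png

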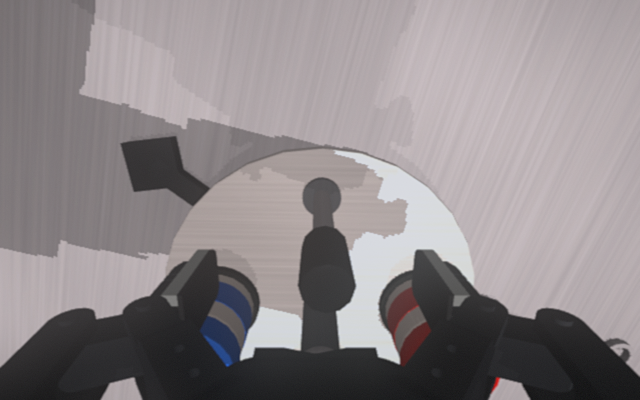

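The knob top is at (326,289) between the pads, against (323,289) predicted. I'm closing on it.

```bash
python3 -m handwheel '[{"dp":[0,0.013,0.011],"rotation":[0,0,0]},{"dp":[0,0.013,0.011],"rotation":[0,0,0]},{"dp":[0,0.013,0.011],"rotation":[0,0,0]},{"dp":[0,0.013,0.011],"rotation":[0,0,0]},{"dp":[0,0.013,0.011],"rotation":[0,0,0]},{"dp":[0,0.013,0.011],"rotation":[0,0,0]},{"dp":[0,0.013,0.011],"rotation":[0,0,0]},{"dp":[0,0.013,0.011],"rotation":[0,0,0]}]' 1 40
python3 m.py .5332 .0323 .148 14.9
python3 - <<'E'
# arc rows in tool frame: cw turn about up = +rot about tool x ; radial outward = ? tool y
from h import *
from scipy.spatial.transform import Rotation as Ro
s=r.get_state();R=Ro.from_quat(s["ee_rot"]).as_matrix()
c=np.array([.5564,-.0546]);p=s["tool_pos"][:2];d=p-c
print("radius",np.linalg.norm(d),"ang",np.degrees(np.arctan2(*d[::-1])))
for a in np.arange(2.5,20.1,2.5):
    t=np.radians(-a);q=c+np.array([[np.cos(t),-np.sin(t)],[np.sin(t),np.cos(t)]])@d
    print((R.T@np.r_[q-p,0]/.2).round(3),(a/120).round(3))
E
```

```text
time: 4.53
tool_pos: [0.5337, 0.0324, 0.1489]
ee_rot: [-0.091, 0.701, 0.091, 0.701]
contact_force: [-0.7, 0.2, 5.9]
grip_width: 0.0209
t 4.5333 pos [0.5337 0.0324 0.1489] z ang 14.793425873458427 xaxis [ 0.0004 -0.0002 -1.    ] w 0.020919809656852112 F [-0.6834  0.1811  5.8626]
dp [ 0.0044  0.0001 -0.0027] rot -0.0008881177211797819
radius 0.08992511324432462 ang 104.60721339265677
[ 0.   -0.    0.02] 0.021
[ 0.    -0.002  0.039] 0.042
[ 0.    -0.004  0.059] 0.062
[ 0.    -0.007  0.078] 0.083
[ 0.    -0.011  0.097] 0.104
[ 0.    -0.016  0.116] 0.125
[ 0.    -0.021  0.135] 0.146
[ 0.    -0.028  0.154] 0.167
```

Gripped: the width is 21 mm and the radius 89.9 mm. I'm starting the arc.

```bash
python3 -m handwheel '[{"dp":[0,0,0.01],"rotation":[0.01,0,0]},{"dp":[0,0,0.02],"rotation":[0.021,0,0]},{"dp":[0,-0.002,0.039],"rotation":[0.042,0,0]},{"dp":[0,-0.004,0.059],"rotation":[0.062,0,0]},{"dp":[0,-0.007,0.078],"rotation":[0.083,0,0]},{"dp":[0,-0.011,0.097],"rotation":[0.104,0,0]},{"dp":[0,-0.016,0.116],"rotation":[0.125,0,0]},{"dp":[0,-0.021,0.135],"rotation":[0.146,0,0]}]'
cat > arc.py <<'E'
from h import *
from scipy.spatial.transform import Rotation as Ro
import sys
s=r.get_state();R=Ro.from_quat(s["ee_rot"]).as_matrix()
c=np.array([.5564,-.0546]);p=s["tool_pos"][:2];d=p-c
za=np.degrees(np.arctan2(R[1,2],R[0,2]));k=np.degrees(np.arctan2(*d[::-1]))
print("t",s["time"],"radius",np.linalg.norm(d),"knob ang",k,"za+90",za+90,"z",s["tool_pos"][2],"w",s["grip_width"],"F",s["contact_force"].round(1),"q6",s["joints"][5])
goal=-24.07
print("to go",k-goal)
tot=min(float(sys.argv[1]),k-goal)
for i in range(1,9):
    t=np.radians(k-tot*i/8);q=c+.09*np.array([np.cos(t),np.sin(t)])
    yaw=(za+90)-np.degrees(t)
    print((R.T@np.r_[q-p,.1489-s["tool_pos"][2]]/.2).round(3),round(yaw/120,3))
E
python3 arc.py 24
```

```text
time: 5.2
tool_pos: [0.5611, 0.0353, 0.1489]
ee_rot: [0.018, 0.707, -0.018, 0.707]
contact_force: [-1.5, -2.9, 1.5]
grip_width: 0.0209
t 5.2 radius 0.09006541963431293 knob ang 86.99543665223038 za+90 87.06893808419473 z 0.14892422766426125 w 0.020911782334694772 F [-1.5 -2.9  1.5] q6 -0.003146230223972557
to go 111.06543665223037
[ 0.    -0.001  0.024] 0.026
[ 0.    -0.003  0.047] 0.051
[ 0.    -0.006  0.07 ] 0.076
[ 0.    -0.01   0.094] 0.101
[ 0.    -0.016  0.116] 0.126
[ 0.    -0.023  0.139] 0.151
[ 0.    -0.03   0.161] 0.176
[ 0.    -0.039  0.183] 0.201
```

Tracking well. I'm repeating 24° per call.

```bash
python3 -m handwheel '[{"dp":[0,-0.001,0.024],"rotation":[0.026,0,0]},{"dp":[0,-0.003,0.047],"rotation":[0.051,0,0]},{"dp":[0,-0.006,0.07],"rotation":[0.076,0,0]},{"dp":[0,-0.01,0.094],"rotation":[0.101,0,0]},{"dp":[0,-0.016,0.116],"rotation":[0.126,0,0]},{"dp":[0,-0.023,0.139],"rotation":[0.151,0,0]},{"dp":[0,-0.03,0.161],"rotation":[0.176,0,0]},{"dp":[0,-0.039,0.183],"rotation":[0.201,0,0]}]'
python3 arc.py 24
```

```text
time: 5.87
tool_pos: [0.5974, 0.0256, 0.1489]
ee_rot: [0.167, 0.687, -0.167, 0.687]
contact_force: [-3.3, -2.1, 1.8]
grip_width: 0.0209
t 5.8667 radius 0.09004039321283908 knob ang 62.934614761234485 za+90 62.718267461454516 z 0.1489366548710948 w 0.020934302828128703 F [-3.3 -2.1  1.8] q6 0.4089508781473951
to go 87.00461476123448
[ 0.    -0.001  0.024] 0.023
[ 0.    -0.002  0.047] 0.048
[ 0.    -0.005  0.07 ] 0.073
[ 0.    -0.01   0.094] 0.098
[ 0.    -0.015  0.117] 0.123
[ 0.    -0.022  0.139] 0.148
[ 0.    -0.029  0.161] 0.173
[ 0.    -0.038  0.183] 0.198
```

```bash
python3 -m handwheel '[{"dp":[0,-0.001,0.024],"rotation":[0.025,0,0]},{"dp":[0,-0.002,0.047],"rotation":[0.049,0,0]},{"dp":[0,-0.005,0.07],"rotation":[0.074,0,0]},{"dp":[0,-0.01,0.094],"rotation":[0.099,0,0]},{"dp":[0,-0.015,0.117],"rotation":[0.123,0,0]},{"dp":[0,-0.022,0.139],"rotation":[0.148,0,0]},{"dp":[0,-0.029,0.161],"rotation":[0.173,0,0]},{"dp":[0,-0.038,0.183],"rotation":[0.198,0,0]}]'
python3 arc.py 24
```

```text
time: 6.53
tool_pos: [0.6262, 0.002, 0.1489]
ee_rot: [0.306, 0.638, -0.306, 0.637]
contact_force: [-4.9, -0.5, 3.9]
grip_width: 0.0214
t 6.5333 radius 0.0898430807840256 knob ang 39.03105429262577 za+90 38.71904406435937 z 0.1489278895626577 w 0.0213569403619182 F [-4.9 -0.5  3.9] q6 0.7932046976639375
to go 63.10105429262577
[0.    0.    0.024] 0.022
[ 0.    -0.001  0.047] 0.047
[ 0.    -0.004  0.07 ] 0.072
[ 0.    -0.009  0.094] 0.097
[ 0.    -0.014  0.117] 0.122
[ 0.    -0.02   0.139] 0.147
[ 0.    -0.028  0.161] 0.172
[ 0.    -0.037  0.183] 0.197
```

```bash
python3 -m handwheel '[{"dp":[0,0,0.024],"rotation":[0.025,0,0]},{"dp":[0,-0.002,0.047],"rotation":[0.049,0,0]},{"dp":[0,-0.005,0.07],"rotation":[0.074,0,0]},{"dp":[0,-0.01,0.094],"rotation":[0.099,0,0]},{"dp":[0,-0.015,0.117],"rotation":[0.123,0,0]},{"dp":[0,-0.021,0.139],"rotation":[0.148,0,0]},{"dp":[0,-0.029,0.161],"rotation":[0.173,0,0]},{"dp":[0,-0.038,0.183],"rotation":[0.198,0,0]}]'
python3 arc.py 24
```

```text
time: 7.2
tool_pos: [0.6428, -0.0312, 0.1489]
ee_rot: [0.431, 0.561, -0.432, 0.559]
contact_force: [-5.7, 0.2, 4.9]
grip_width: 0.021
t 7.2 radius 0.08946774021805072 knob ang 15.142973355464134 za+90 14.71420124316191 z 0.14892496609314207 w 0.020981466172205795 F [-5.7  0.2  4.9] q6 1.1629899591543296
to go 39.212973355464136
[0.    0.002 0.024] 0.021
[0.    0.001 0.047] 0.046
[ 0.    -0.002  0.07 ] 0.071
[ 0.    -0.006  0.094] 0.096
[ 0.    -0.012  0.117] 0.121
[ 0.    -0.018  0.139] 0.146
[ 0.    -0.026  0.161] 0.171
[ 0.    -0.035  0.183] 0.196
```

```bash
python3 -m handwheel '[{"dp":[0,0,0.024],"rotation":[0.025,0,0]},{"dp":[0,-0.002,0.047],"rotation":[0.049,0,0]},{"dp":[0,-0.005,0.07],"rotation":[0.074,0,0]},{"dp":[0,-0.01,0.094],"rotation":[0.099,0,0]},{"dp":[0,-0.015,0.117],"rotation":[0.123,0,0]},{"dp":[0,-0.021,0.139],"rotation":[0.148,0,0]},{"dp":[0,-0.029,0.161],"rotation":[0.173,0,0]},{"dp":[0,-0.038,0.183],"rotation":[0.198,0,0]}]'
python3 arc.py 20
```

```text
time: 7.87
tool_pos: [0.6444, -0.0682, 0.1489]
ee_rot: [-0.538, -0.459, 0.54, -0.456]
contact_force: [-4.5, 3.3, 3.2]
grip_width: 0.0212
t 7.8667 radius 0.08903048304127027 knob ang -8.795333640818367 za+90 -9.291255748296052 z 0.14888864799766335 w 0.021173083738137432 F [-4.5  3.3  3.2] q6 1.5252377325629014
to go 15.274666359181634
[-0.     0.005  0.015] 0.012
[-0.     0.004  0.03 ] 0.028
[-0.     0.003  0.045] 0.044
[-0.     0.001  0.06 ] 0.06
[-0.    -0.001  0.075] 0.075
[-0.    -0.003  0.089] 0.091
[-0.    -0.006  0.104] 0.107
[-0.    -0.01   0.119] 0.123
```

```bash
python3 -m handwheel '[{"dp":[0,0.001,0.023],"rotation":[0.022,0,0]},{"dp":[0,0,0.044],"rotation":[0.043,0,0]},{"dp":[0,-0.001,0.064],"rotation":[0.064,0,0]},{"dp":[0,-0.003,0.082],"rotation":[0.083,0,0]},{"dp":[0,-0.005,0.098],"rotation":[0.1,0,0]},{"dp":[0,-0.007,0.11],"rotation":[0.113,0,0]},{"dp":[0,-0.009,0.117],"rotation":[0.121,0,0]},{"dp":[0,-0.01,0.119],"rotation":[0.123,0,0]}]'
python3 -m handwheel '[{"dp":[0,0,0],"rotation":[0,0,0]},{"dp":[0,0,0],"rotation":[0,0,0]},{"dp":[0,0,0],"rotation":[0,0,0]},{"dp":[0,0,0],"rotation":[0,0,0]},{"dp":[0,0,0],"rotation":[0,0,0]},{"dp":[0,0,0],"rotation":[0,0,0]},{"dp":[0,0,0],"rotation":[0,0,0]},{"dp":[0,0,0],"rotation":[0,0,0]}]'
python3 arc.py 20
python3 - <<'E'
from h import *
ims=[]
for n in ("scene","top","wrist"):
    im=read_camera(n);cv2.imwrite(f"pics/{n}9.png",im)
    for k in ("knob_top","carousel_base","pointer","jar_yellow","jar_red","jar_blue"):
        for d in place_of(k,n)[:2]:
            P=w(n,d["point"]);print(n,k,round(d["confidence"],2),P.round(4),px(n,P).round())
    if n!="wrist":
        a=im[180:300,220:380] if n=="scene" else im[150:270,270:430]
        ims.append(cv2.resize(a,(400,300),interpolation=cv2.INTER_CUBIC))
    else: ims.append(cv2.resize(im,(400,250)))
cv2.imwrite("pics/fin.png",np.vstack([np.hstack(ims[:2]),np.hstack([ims[2],ims[2]*0])]))
E
```

```text
time: 8.53
tool_pos: [0.6376, -0.0905, 0.1489]
ee_rot: [-0.592, -0.386, 0.595, -0.382]
contact_force: [-6.4, 6.8, 5.2]
grip_width: 0.0209
time: 9.2
tool_pos: [0.6376, -0.0904, 0.149]
ee_rot: [-0.592, -0.386, 0.595, -0.382]
contact_force: [-1.5, 4.1, 3.7]
grip_width: 0.0209
t 9.2 radius 0.08869514377536866 knob ang -23.798699776107636 za+90 -24.234974089916378 z 0.14895725506415583 w 0.020883097169195446 F [-1.5  4.1  3.7] q6 1.748805361682011
to go 0.2713002238923643
[0.    0.007 0.   ] -0.003
[0.    0.007 0.   ] -0.003
[0.    0.007 0.001] -0.003
[0.    0.007 0.001] -0.003
[0.    0.007 0.001] -0.002
[0.    0.007 0.002] -0.002
[0.    0.007 0.002] -0.002
[0.    0.007 0.002] -0.001
scene knob_top 0.74 [ 0.6356 -0.0943  0.1661] [304. 242.]
scene carousel_base 0.61 [ 0.554  -0.0552 -0.0022] [295. 259.]
scene pointer 0.76 [0.371  0.0206 0.0097] [270. 218.]
scene jar_yellow 0.96 [ 0.4886 -0.0238  0.1093] [284. 219.]
scene jar_red 0.87 [ 0.5227 -0.1246  0.1141] [269. 242.]
scene jar_blue 0.92 [0.5914 0.0159 0.1123] [318. 227.]
scene jar_blue 0.58 [ 7.066e-01 -3.105e-01 -6.000e-04] [271. 344.]
top carousel_base 0.79 [ 5.545e-01 -5.060e-02 -1.000e-04] [354. 207.]
top carousel_base 0.42 [ 0.5587 -0.0527  0.0249] [355. 206.]
top jar_yellow 0.73 [ 0.4844 -0.0211  0.1141] [348. 223.]
top jar_red 0.35 [ 0.3717  0.3202 -0.0022] [258. 254.]
wrist knob_top 0.57 [ 0.6355 -0.0898  0.1588] [312. 293.]
wrist jar_red 0.86 [ 0.5239 -0.1268  0.1116] [444. 373.]
```

View pics/fin.png

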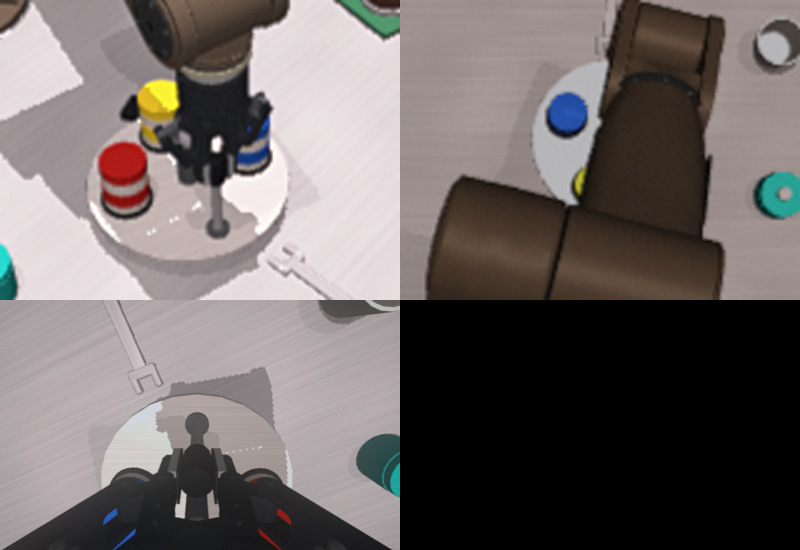

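The views agree. The yellow jar is on the arrow's line: axis to tip is about 156–157°, and axis to jar is 155–156°, where 8° is allowed. The gripper still holds the knob at 21 mm width and the arm is still.

```bash
python3 -c "
from bench import r,job
s=r.get_state();print(s['time'],s['grip_width'],abs(s['qvel']).max());job.hand_in()"
```

```text
10.25 0.020689481137372175 0.001112030220319494
the job is handed in; nothing more can be done
```

The drum on the larger green stand has a yellow top, so I turned the carousel until the yellow jar stood at the black arrow. I gripped the knob at 40 N and swung it about 129° clockwise at roughly 0.6 rad/s. I handed the job in at 10.25 s with the gripper still closed on the knob.

**Last checks**
- **Alignment:** the arrow's line is at about 156–157°. The jar is at 156° by the knob's position and 155° by the cameras, so it is 1–2° off (2–3 mm) against the 12 mm allowed.
- **Grip and stillness:** the grip width is 20.7 mm on the 22 mm knob, and the arm was at rest.
- **Forces:** the force on the tool stayed below about 11 N at every reading.

**Disagreements and gaps**
- **Knob radius:** it came out at 88.7 mm at the end instead of 90 mm, so my estimate of the centre was about 1 mm off.
- **Camera coverage:** the arm partly hid the yellow jar in the last top picture, and the networks found the arrow only in the scene view. I therefore relied on the earlier arrow readings as well.
- **Drums and bench items:** I did not re-measure their positions afterwards. The arm stayed above them on the way in.

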